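# Lock the depth stop of a tea-cake press

## Robot

A 6-joint arm with a two-finger parallel gripper is mounted at the origin on the work surface. World frame = base frame: x ahead of the robot, y to its left, z up, the work surface at z = 0. Lengths are in m, angles in degrees, forces in N, time in s.
With the tool pointing down it reaches from about 0.4 to 0.825 m from the base axis. Payload 7 kg.
Tool frame: the origin (TCP) lies at the centre of the arm's flange, where the gripper is bolted on; the fingertips stand 178 mm ahead of it and the grasp point (between the pads) lies 159 mm ahead of it; x points along the fingers, y is the direction in which the jaws open and shut, and the axes are right-handed (so a half turn about x gives the same grasp; the last joint's range is limited). The gripper opens to 88 mm and grips with 3 to 60 N. Pads are 19 mm wide; open, the fingers measure 130 mm over their backs; the gripper's body (78 mm by 193 mm) begins 47 mm behind the grasp point.
Start: joints at [93.169, 20.546, 0.682, 0, -70.136, -16.507], TCP at [0.156, 0.657, 0.405] pointing down, gripper open.
Joint ranges: [-176.03, 176.03], [-82.01, 121.73], [-58.28, 71.71], [-173.87, 95.51], [-174.79, -0.11], [-173.66, 173.66]. Speed limits (degrees/s): [136.94, 136.94, 172.46, 180, 180, 180].

## Interface

Orientations are given as [roll, pitch, yaw] about the fixed x, y, z axes, in that order (R = Rz(yaw) Ry(pitch) Rx(roll)).
In Python, from plant import ctrl gives the robot as it stands. The module is installed in compiled form; this text tells all that it offers.
- The arm moves only by the shell command python3 -m inch 'ROWS'. ROWS is JSON, one flat list of numbers, 7 for each row, row after row: the shift along the tool's x, y, z in m, then the turn, a rotation vector about the tool's x, y, z in degrees, then the finger opening in m, from 0 to 0.0876. In form: [dx, dy, dz, rx, ry, rz, hand, dx, dy, dz, rx, ry, rz, hand, ...]. A call has 1 to 20 rows; each row shifts and turns the pose as measured when the row begins, along the tool's axes as they then stand; what a row does not reach is not made up. A row lasts 1/8 s, in which the tool goes at most 62.5 mm and 10.7 degrees, less where a joint would pass 70% of its speed; a pose out of reach is approached as far as the arm can. A call with a gripper value outside its range is refused whole. The fingers move at their own pace and stop on an object; the grip force is fixed at half the most. Time passes only in rows, so rows that do not move let the fingers close. It gives the time, the measured TCP pose, the force and the opening at its end, in the units of the state.
- ctrl.get_obs(): the state, without advancing time (a new reading comes with each control period).
- ctrl.snapshot(name): name is "scene" or "top" or "wrist"; returns a dict with "color" (420x560x3 uint8, red, green, blue), "depth" (420x560 float32, m along the optical axis (not along the pixel's ray), 0 where there is no reading), "K" (3x3 intrinsics, pixels), "position" and "attitude" of the camera in the world; the wrist camera has in their place "hand_eye" (4x4, takes a point from camera to tool coordinates, whose origin is the TCP and whose axes are the tool frame's). Camera axes: x right, y up, looking along -z (the intrinsics and any distortion apply to the point x, -y, -z); pixel columns grow to the right and rows downward; lengths in m; the calibration is good to about 2 mm. A picture is of the moment at which its call begins: read the wrist's pose just before it.
- ctrl.close_job(): hands the job in, once; it reports no verdict.
The state is a dict: "clock": time; "joint_pos": joint angles; "qvel": joint speeds; "tau": joint torques, N m; "tool_pos": TCP position; "orientation": TCP orientation; "force": force on the tool from outside, world axes, zero at the start; "moment": the same for the moment, N m; "opening": finger opening in m.
Only numpy, scipy, OpenCV 4.12 (cv2) and the standard library are available. Lean on these libraries where they do the work, as an engineer would, in place of code of your own. Each camera call takes 0.05 s, during which the arm holds its last target.

## Task

The brass depth-stop nut on the tea-cake press is already set and must keep its setting (the few degrees of play in the spanner are fine). Fit the blue-gripped spanner, flat on the deck, fully onto the brass nut, with the crossbar of its handle beside the stop pin so that the pin takes the load, and let go; then turn the black jam-nut lever clockwise (seen from above) until it bites and comes up firm, without forcing it. Let go, leaving the spanner on the nut and everything else on the counter alone.

Things in the scene. Friction and masses are not known exactly. Their poses are not given: they have to be found in the camera images.
- screw_axis (a point): Point on the vertical axis of the press's screw (26 mm thick, 55 mm up), level with the deck, 65 mm above the counter. z up; +y is where the handle of the fitted spanner lies. The deck, seen from this point, spans 100 mm to +x and -x, 120 mm to -y, 156 mm to +y. The press is fixed.
- stop_pin (a point): Steel pin, 12 mm thick, 24 mm tall, fixed on the deck; this point is its middle. In the press's axes (see screw_axis) it stands 142 mm to +y and 53.5 mm to +x of the screw axis, 1.5 mm beside the end of the fitted spanner's crossbar. It stops the spanner from turning clockwise.
- stop_nut (a joint): Turn of the brass hex nut, rad, clockwise from above; starts within 0.03 of 0 and must stay within 0.3. 46 mm across flats, 53 across corners, 16 high, on the deck round the screw; at 0, flats face the press's +x and -x and a corner points to +y. Thread friction of 0.15 N m is half of what tightening takes: unless held, it turns with the jam nut; held, it takes up about 0.15 rad of play.
- spanner_grip (a point): Centre of the spanner's upright blue grip, 46 mm long (x), 14 thick (y), 34 tall; 27 mm above the spanner's underside. The flat steel spanner (250 g, 10 mm thick) lies on the counter. Its x points from the handle to the open jaw; z up. The handle, 20 mm wide, ends in a crossbar, 92 mm wide, 49 to 65 mm behind this point. Balance point near the grip.
- spanner_jaw (a point): Jaw centre, on the screw axis when fully fitted: 85 mm along the spanner's x from the grip point, 5 mm above the underside. Gap 48 mm (1 mm of room each side of the nut); flared lips, ending 27 mm ahead, take 6 mm of sideways error. The back wall, 27.5 mm behind, then meets a nut corner. Head 76 mm wide. Fitted, spanner x is the press's -y.
- jam_lever: Black jam nut, 46 mm round, above the brass nut. Origin on the screw axis under it, 85 mm above the counter; x along its lever to the post. It runs freely for 0.5 to 1.1 rad, sinking 1.9 mm per rad, then bites: 3 N at the post, rising to 5 N over 0.5 rad, then a hard stop: tight. Where it bites cannot be seen, only felt; 8 to 15 N means tight. Over 25 N damages it.
- lever_post (a point): Middle of the free part of the red upright post, 19 mm thick, at the lever's end, 95 mm from the screw axis, some 118 mm above the counter. It reaches 19 mm higher; the lever's top is 20 mm lower. Push or hook it from above.
- lock_washer (a joint): Squash of the spring washer under the jam nut, in m: 0 loose, 0.00095 quite flat, and it stays where it is left. At least 0.0006 is needed. The reading is off by about half of the whole travel, so do not go by it.
- jar_a_mid (a point): Small square glass jar with a cork, 42 mm wide, 68 mm tall; its middle. Bystander.
- jar_b_mid (a point): A second such jar. Bystander.
- jar_c_mid (a point): A third such jar. Bystander.
- tea_bowl: Blue tea bowl, 90 mm wide, 55 mm tall; origin under it. Bystander.
- tea_tin: Black tea tin, 64 mm wide, 85 mm tall; origin under it. Bystander.
- small_wrench: Small plain wrench, 150 mm long, too small for the nut; lies flat. Bystander.
- scoop: Tea scoop, 160 mm long, with a wooden handle; lies flat. Bystander.
Not all that is in view belongs to the job. Of the things that look like the part that bears spanner_grip, the smaller one is meant.

How it is judged:
By the outcome, as a careful person would: the job done as asked, in the order asked, and still so for the second after the job is handed in, with the robot touching nothing.
It also fails if it takes over 64 s, if anything falls off the work surface, if the arm or the gripper's body presses on something with over 40 N, if the wrist force passes 120 N, or if a joint passes its speed limit or range.

## Working session

There is one attempt and no reset: what is moved stays moved. The work goes in short steps, Python scripts to look and compute and a shell command to move; the robot and the scene stay as the last step left them, time stands still between calls to the robot, and variables do not carry over. Pictures are saved under pics/ and viewed, and the job is handed in when it is done.

```bash
mkdir -p pics
python3 - <<'E'
from plant import ctrl
import cv2, numpy as np, pickle
print(ctrl.get_obs())
for n in ["scene","top","wrist"]:
    s=ctrl.snapshot(n); cv2.imwrite(f"pics/{n}0.png",s["color"][:,:,::-1]); pickle.dump(s,open(f"{n}0.pkl","wb"))
    print(n,{k:np.round(v,4).tolist() for k,v in s.items() if k not in("color","depth")})
E
```

```text
{'clock': 0.0, 'joint_pos': array([ 9.31706352e+01,  2.05920989e+01,  6.33789323e-01, -1.99127137e-02,
       -7.01354994e+01, -1.65069451e+01]), 'qvel': array([-0.03814159, -0.01452396, -0.04149297,  0.05553661,  0.09488476,
       -0.05445946]), 'tau': array([ 2.11029233e-03, -5.82720172e+01,  2.93057656e+01,  6.99679077e+00,
        7.02322679e-03, -1.52330790e-04]), 'tool_pos': array([0.15565588, 0.65661133, 0.40371572]), 'orientation': array([ 95.22357358,  89.90434099, -98.11951792]), 'force': array([ 1.04913683, -0.34039945, -0.81859631]), 'moment': array([ 0.0373694 , -0.03070659,  0.01855874]), 'opening': 0.08733622069886296}
scene {'K': [[515.4539, 0.0, 278.6799], [0.0, 515.4539, 208.0518], [0.0, 0.0, 1.0]], 'position': [1.7877, 0.1322, 1.1096], 'attitude': [51.3102, -0.2551, 96.0233]}
top {'K': [[498.7038, 0.0, 281.5687], [0.0, 498.7038, 210.5476], [0.0, 0.0, 1.0]], 'position': [0.3963, 0.0243, 1.5774], 'attitude': [5.7428, -0.2994, -88.432]}
wrist {'K': [[330.3313, 0.0, 278.0492], [0.0, 330.3313, 207.4586], [0.0, 0.0, 1.0]], 'hand_eye': [[0.0002, 0.2929, -0.9562, 0.02], [1.0, -0.0009, -0.0001, 0.0004], [-0.0009, -0.9562, -0.2929, -0.0812], [0.0, 0.0, 0.0, 1.0]]}
```

View pics/scene0.png

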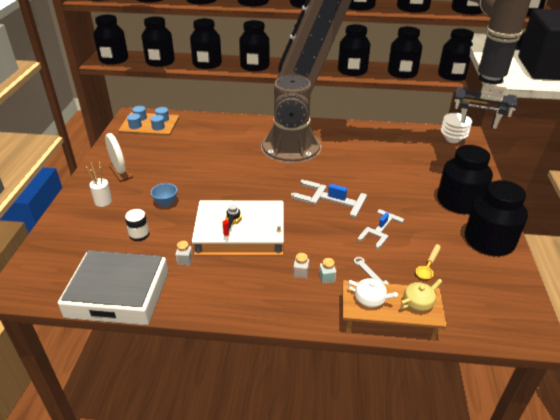

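View pics/top0.png

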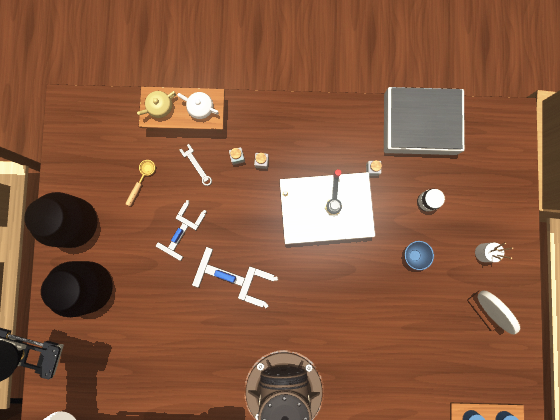

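View pics/wrist0.png

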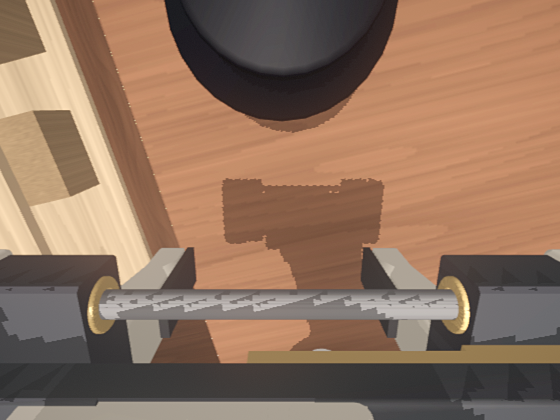

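The top view shows the press at about px (327,207) with the nut at (334,206), the pin near (286,193) and the red post at (338,172). The smaller blue spanner is at (178,235) and the larger decoy at (225,275). Next I'll measure them.

```bash
cat > h.py <<'E'
import numpy as np, cv2, pickle
from scipy.spatial.transform import Rotation as R
def cloud(s,obs=None):
    d=s["depth"];K=s["K"];h,w=d.shape
    v,u=np.mgrid[:h,:w]
    P=np.stack([(u-K[0,2])/K[0,0]*d,-(v-K[1,2])/K[1,1]*d,-d],-1)
    if "position" in s:
        return P@R.from_euler('xyz',s["attitude"],degrees=True).as_matrix().T+s["position"]
    H=s["hand_eye"];P=P@H[:3,:3].T+H[:3,3]
    return P@R.from_euler('xyz',obs["orientation"],degrees=True).as_matrix().T+obs["tool_pos"]
def crop(s,x0,y0,x1,y1,k,name):
    cv2.imwrite(name,cv2.resize(s["color"][y0:y1,x0:x1,::-1],None,fx=k,fy=k,interpolation=cv2.INTER_CUBIC))
E
python3 - <<'E'
from h import *
for n in ["top","scene"]:
    s=pickle.load(open(n+"0.pkl","rb"));P=cloud(s);c=s["color"].astype(int)
    r,g,b=c[...,0],c[...,1],c[...,2]
    print(n)
    blue=((b>1.7*r)&(b>80)&(b>g*1.3)).astype(np.uint8)
    red=((r>140)&(g<60)&(b<60)&(P[...,2]>.08)).astype(np.uint8)
    for nm,m in(("blue",blue),("red",red)):
        k,l,st,ce=cv2.connectedComponentsWithStats(m)
        for i in range(1,k):
            if st[i,4]>8:
                q=P[l==i];q=q[np.isfinite(q).all(1)]
                print(nm,ce[i].round(0),st[i,4],np.median(q,0).round(4),np.percentile(q[:,2],95).round(3))
    if n=="top":
        for u,v in[(334,206),(286,193),(338,172),(300,220),(360,195),(237,156),(261,160),(375,167),(420,256)]: print(u,v,P[v,u].round(3))
        crop(s,140,130,400,320,3,"pics/topz.png")
    else: crop(s,170,150,430,300,3,"pics/scenez.png")
E
```

```text
top
blue [176. 235.] 68 [0.4664 0.3425 0.0436] 0.048
blue [224. 276.] 128 [0.3462 0.1887 0.0602] 0.066
334 206 [ 0.561 -0.133  0.119]
286 193 [0.6   0.009 0.083]
338 172 [0.396 0.024 1.577]
300 220 [ 0.521 -0.036  0.065]
360 195 [ 0.603 -0.218  0.064]
237 156 [0.713 0.162 0.067]
261 160 [0.703 0.088 0.067]
375 167 [ 0.69  -0.262  0.073]
420 256 [ 0.423 -0.418  0.007]
scene
blue [ 35. 198.] 1779 [-0.0318 -1.2235 -0.4084] -0.365
blue [337. 191.] 215 [0.3549 0.1871 0.0463] 0.064
blue [383. 219.] 73 [0.4765 0.3392 0.0397] 0.046
red [226. 227.] 59 [ 0.6661 -0.1389  0.1206] 0.137
```

View pics/topz.png

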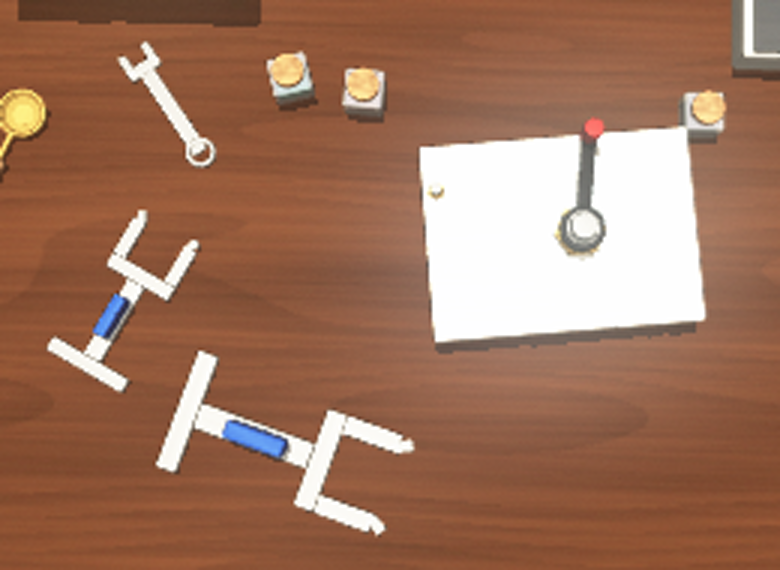

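View pics/scenez.png

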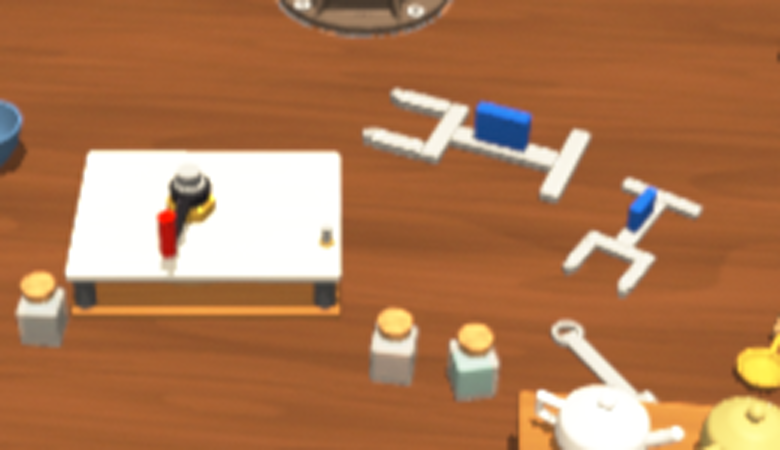

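Run:
```python
from h import *
s=pickle.load(open("top0.pkl","rb"));P=cloud(s)
for u,v in[(60,220),(62,205),(77,290),(70,290),(110,288),(95,220)]: print(u,v,P[v,u].round(3))
m=(np.hypot(P[...,0]-.468,P[...,1]-.341)<.13)&(P[...,2]>.004)&(P[...,2]<.025)
c=s["color"];m&=c.min(-1)>130
q=P[m];print(len(q))
# grip to local; fit template by PCA: axis
o=np.array([.468,.341])
xy=q[:,:2]
from scipy.optimize import minimize
def rects(p):
    # local coords distance outside of template union
    a=p[2];d=xy-p[:2];x=d[:,0]*np.cos(a)+d[:,1]*np.sin(a);y=-d[:,0]*np.sin(a)+d[:,1]*np.cos(a)
    def r(cx,cy,hx,hy): return np.hypot(np.maximum(abs(x-cx)-hx,0),np.maximum(abs(y-cy)-hy,0))
    D=np.min([r(-57,0,8,46) if 0 else r(-.057,0,.008,.046),r(0,0,.057,.010),r(.0525,0,.005,.038),r(.08,.031,.032,.007),r(.08,-.031,.032,.007)],0)
    return D
best=None
for a0 in np.radians(np.arange(-60,0,10)):
    f=minimize(lambda p:np.minimum(rects(p),.01).mean()*1e3,[*o,a0],method="Nelder-Mead")
    if best is None or f.fun<best.fun:best=f
print(best.x[:2],np.degrees(best.x[2]),best.fun)
obs=__import__("plant").ctrl.get_obs()
print(R.from_euler('xyz',obs["orientation"],degrees=True).as_matrix().round(3))
# press top deck edges
m=(P[...,2]>.055)&(P[...,2]<.075)&(c.min(-1)>150);m[:, :270]=0;m[:,385:]=0
q=P[m][:,:2].astype(np.float32);k=cv2.minAreaRect(q*1000);print(k)
```

```text
60 220 [0.492 0.632 0.201]
62 205 [0.535 0.636 0.186]
77 290 [0.302 0.572 0.201]
70 290 [0.302 0.589 0.205]
110 288 [0.299 0.54  0.03 ]
95 220 [0.507 0.602 0.022]
632
[0.46565113 0.34435426] -28.585726988431713 2.6549996125017206
[[-0.    -0.231 -0.973]
 [-0.001 -0.973  0.231]
 [-1.     0.001 -0.   ]]
((579.6463012695312, -134.13656616210938), (230.09800720214844, 313.52288818359375), 6.319356441497803)
```

```bash
python3 -m inch '[-0.05,0,0,0,0,0,0.04, 0,0.027,-0.0395,0,0,0,0.04, 0,0.027,-0.0395,0,0,0,0.04, 0,0.027,-0.0395,0,0,0,0.04, 0,0.027,-0.0395,0,0,0,0.04, 0,0.027,-0.0395,0,0,0,0.04, 0,0.027,-0.0395,0,0,0,0.04, 0,0.027,-0.0395,0,0,0,0.04, 0,0.027,-0.0395,0,0,0,0.04, 0,0,0,7.6,0,0,0.04, 0,0,0,7.6,0,0,0.04, 0,0,0,0,0,0,0.04]'
cat > look.py <<'E'
import sys
from h import *
from plant import ctrl
def look(tag):
    o=ctrl.get_obs();s=ctrl.snapshot("wrist");pickle.dump((o,s),open(f"w{tag}.pkl","wb"));cv2.imwrite(f"pics/w{tag}.png",s["color"][:,:,::-1])
    print(o["clock"],o["tool_pos"].round(4),o["orientation"].round(2),o["force"].round(2),o["opening"]);return o,s
if __name__=="__main__": look(sys.argv[1])
E
python3 look.py 1
```

```text
clock: 1.65
tool_pos: [0.4203, 0.3636, 0.4529]
orientation: [106.7, 89.6, -102.2]
force: [-1.1, 0.3, -0.1]
opening: 0.0402
1.65 [0.4203 0.3636 0.4529] [ 106.66   89.57 -102.22] [-1.07  0.32 -0.11] 0.04016910160071345
```

View pics/w1.png

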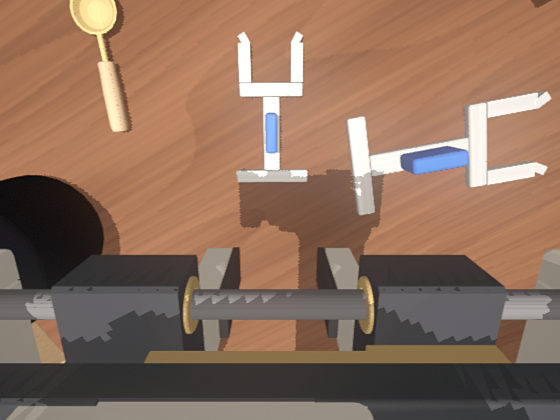

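The wrist view shows the small spanner at px (272,130), jaw pointing up, almost aligned with the tool. I'll fit its pose from this.

```bash
cat > fit.py <<'E'
from h import *
from scipy.optimize import minimize
def dist(xy,p):
    a=p[2];d=xy-p[:2];x=d[:,0]*np.cos(a)+d[:,1]*np.sin(a);y=-d[:,0]*np.sin(a)+d[:,1]*np.cos(a)
    r=lambda cx,cy,hx,hy: np.hypot(np.maximum(abs(x-cx)-hx,0),np.maximum(abs(y-cy)-hy,0))
    return np.min([r(-.057,0,.008,.046),r(0,0,.057,.010),r(.0525,0,.006,.038),r(.08,.031,.032,.007),r(.08,-.031,.032,.007)],0)
def fit(o,s,guess,z0=0.,rad=.14):
    P=cloud(s,o);c=s["color"]
    m=(np.hypot(P[...,0]-guess[0],P[...,1]-guess[1])<rad)&(P[...,2]>z0+.004)&(P[...,2]<z0+.025)&(c.min(-1)>130)&(s["depth"]>.15)
    xy=P[m][:,:2];f=minimize(lambda p:np.minimum(dist(xy,p),.01).mean()*1e3,guess,method="Nelder-Mead",options=dict(initial_simplex=np.array(guess)+np.array([[0,0,0],[.01,0,0],[0,.01,0],[0,0,.1]])))
    print(len(xy),"fit",f.x[:2].round(4),np.degrees(f.x[2]).round(2),f.fun)
    b=c.astype(int);bl=(b[...,2]>1.7*b[...,0])&(b[...,2]>80)&(np.hypot(P[...,0]-guess[0],P[...,1]-guess[1])<.05)&(P[...,2]>z0+.036)
    q=P[bl];print("blue top",len(q),q.mean(0).round(4),np.ptp(q,axis=0).round(3)); mr=cv2.minAreaRect((q[:,:2]*1000).astype(np.float32));print(mr)
    return f.x,q.mean(0)
E
python3 - <<'E'
from fit import *
o,s=pickle.load(open("w1.pkl","rb"));x,q=fit(o,s,[.466,.344,-.5])
M=R.from_euler('xyz',o["orientation"],degrees=True).as_matrix();print(M.round(3))
for t in (x[:2],q[:2]): print("tool shift",(M.T@np.r_[t-o["tool_pos"][:2],0]).round(4))
print("ang tool z",np.degrees(np.arctan2(-M[1,2],-M[0,2])))
E
```

```text
4989 fit [0.4671 0.3436] -28.39 3.0840928327289325
blue top 415 [0.4693 0.3428 0.0475] [0.043 0.033 0.392]
((471.9389343261719, 341.4009704589844), (11.746448516845703, 50.57713317871094), 61.053836822509766)
[[-0.002 -0.483 -0.876]
 [-0.007 -0.876  0.483]
 [-1.     0.007 -0.002]]
tool shift [ 0.0001 -0.0051 -0.0506]
tool shift [ 0.0001 -0.0055 -0.053 ]
ang tool z -28.88385257861445
```

```bash
python3 -m inch '[0,-0.0055,-0.052,0,0,-0.4,0.04, 0,0,0,0,0,0,0.04, 0.05,0,0,0,0,0,0.04, 0.05,0,0,0,0,0,0.04,0.04,0,0,0,0,0,0.04, 0,0,0,0,0,0,0.04]'; python3 look.py 2
python3 - <<'E'
from fit import *
o,s=pickle.load(open("w2.pkl","rb"))
M=R.from_euler('xyz',o["orientation"],degrees=True).as_matrix();print(M.round(3))
print((M.T@(np.r_[.469,.3425,.195]-o["tool_pos"])).round(4))
x,q=fit(o,s,[.468,.343,-.5])
E
```

```text
clock: 2.45
tool_pos: [0.4684, 0.3452, 0.3105]
orientation: [-133.5, 89.8, 18.9]
force: [0.2, -0.6, 0.3]
opening: 0.0399
2.45 [0.4684 0.3452 0.3105] [-133.46   89.8    18.91] [ 0.2  -0.62  0.33] 0.03991023551003326
[[ 0.003 -0.464 -0.886]
 [ 0.001 -0.886  0.464]
 [-1.    -0.002 -0.002]]
[ 0.1155  0.0024 -0.0016]
7940 fit [0.4672 0.3437] -28.39 2.407213274867151
blue top 832 [0.47   0.3426 0.0437] [0.043 0.03  0.005]
((469.445556640625, 342.9729919433594), (12.40264892578125, 43.86042022705078), 61.24705123901367)
```

View pics/w2.png

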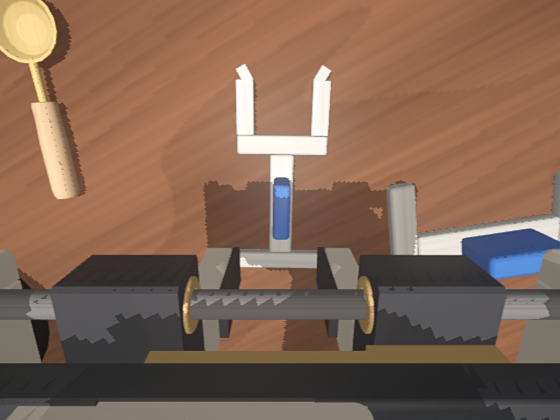

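```bash
python3 -m inch '[0.04,0.0024,-0.0015,1.2,0,0,0.04, 0.04,0,0,0,0,0,0.04, 0.03,0,0,0,0,0,0.04, 0,0,0,0,0,0,0.04]'
python3 - <<'E'
from h import *
from plant import ctrl
o=ctrl.get_obs();M=R.from_euler('xyz',o["orientation"],degrees=True).as_matrix();print(M.round(3),np.degrees(np.arctan2(-M[1,2],-M[0,2])))
print((M.T@(np.r_[.4695,.3427,.195]-o["tool_pos"])).round(4))
E
```

```text
clock: 3.0
tool_pos: [0.4729, 0.3491, 0.2108]
orientation: [-109.1, 88.7, 42.5]
force: [0.9, -0.2, 0.9]
opening: 0.04
[[ 0.017 -0.475 -0.88 ]
 [ 0.016 -0.88   0.475]
 [-1.    -0.022 -0.008]] -28.392730521064713
[0.0156 0.0076 0.    ]
```

```bash
python3 -m inch '[0,0.0076,0,0.3,-0.4,1.3,0.04, 0,0,0,0,0,0,0.04, 0,0,0,0,0,0,0.04]'
cat > st.py <<'E'
from h import *
from plant import ctrl
import sys
t=[float(a) for a in sys.argv[1:4]]
o=ctrl.get_obs();M=R.from_euler('xyz',o["orientation"],degrees=True).as_matrix();print(M.round(4).tolist(),"yaw",np.degrees(np.arctan2(-M[1,2],-M[0,2])).round(2),"tiltfix rz",np.degrees(-M[2,1]).round(2),"ry",np.degrees(M[2,2]).round(2))
print("pos",o["tool_pos"].round(4),"grasp",(o["tool_pos"]+.159*M[:,0]).round(4),"F",o["force"].round(2),"Mo",o["moment"].round(2),"open",o["opening"],o["clock"])
if len(t)==3: print("shift",(M.T@(np.array(t)-o["tool_pos"])).round(4))
E
python3 st.py .4695 .3427 .195
```

```text
clock: 3.38
tool_pos: [0.4703, 0.344, 0.2166]
orientation: [-107.1, 89.7, 44.4]
force: [-0.1, -0.1, -0.7]
opening: 0.04
[[0.0043, -0.4785, -0.8781], [0.0042, -0.8781, 0.4785], [-1.0, -0.0058, -0.0018]] yaw -28.59 tiltfix rz 0.33 ry -0.1
pos [0.4703 0.344  0.2166] grasp [0.471  0.3447 0.0576] F [-0.12 -0.12 -0.72] Mo [ 0.   -0.01  0.03] open 0.040037940739905464 3.375
shift [0.0216 0.0016 0.0001]
```

```bash
python3 -m inch '[0.0215,0.0015,0,0,0,0.3,0.04, 0,0,0,0,0,0,0.04]';python3 st.py .4695 .3427 .195
```

```text
clock: 3.62
tool_pos: [0.4701, 0.3433, 0.1968]
orientation: [-121.1, 89.7, 30.3]
force: [-0.6, -0.5, 0.5]
opening: 0.0396
[[0.004, -0.4783, -0.8782], [0.0024, -0.8782, 0.4783], [-1.0, -0.004, -0.0024]] yaw -28.57 tiltfix rz 0.23 ry -0.14
pos [0.4701 0.3433 0.1968] grasp [0.4707 0.3436 0.0378] F [-0.58 -0.49  0.54] Mo [ 0.03  0.05 -0.  ] open 0.039594974419080185 3.625
shift [0.0018 0.0008 0.0003]
```

```bash
python3 -m inch '[0,0.0008,0,0,0,0.2,0.012, 0,0,0,0,0,0,0.01, 0,0,0,0,0,0,0.0, 0,0,0,0,0,0,0,0,0,0,0,0,0,0]';python3 st.py .4695 .3427 .195
```

```text
clock: 4.25
tool_pos: [0.4702, 0.3431, 0.1991]
orientation: [-133.4, 89.7, 18.0]
force: [0.1, 0.0, -1.9]
opening: 0.0138
[[0.0042, -0.4779, -0.8784], [0.0014, -0.8784, 0.4779], [-1.0, -0.0032, -0.003]] yaw -28.55 tiltfix rz 0.18 ry -0.17
pos [0.4702 0.3431 0.1991] grasp [0.4709 0.3434 0.0401] F [ 0.06  0.05 -1.86] Mo [ 0.   -0.02 -0.  ] open 0.013800772575268034 4.25
shift [0.0041 0.0007 0.0004]
```

```bash
python3 -m inch '[-0.03,0,0,0,0,0,0, -0.05,0,0,0,0,0,0, -0.06,0,0,0,0,0,0, -0.06,0,0,0,0,0,0, 0,0.05,-0.0275,0,0,0,0, 0,0.05,-0.0275,0,0,0,0, 0,0.05,-0.0275,0,0,0,0, 0,0.05,-0.0275,0,0,0,0, 0,0.05,-0.0275,0,0,0,0, 0,0.05,-0.0275,0,0,0,0, 0,0,0,9.3,0,0,0,0,0,0,9.3,0,0,0,0,0,0,9.3,0,0,0,0,0,0,9.3,0,0,0,0,0,0,9.3,0,0,0,0,0,0,9.3,0,0,0,0,0,0,0,0,0,0]';python3 st.py .468 -.002 .45;python3 look.py 3
```

```text
clock: 6.38
tool_pos: [0.4666, -0.0117, 0.4028]
orientation: [106.4, 89.9, -159.7]
force: [-0.7, 0.9, -2.1]
opening: 0.0136
[[-0.0011, -0.9977, -0.0674], [-0.0004, -0.0674, 0.9977], [-1.0, 0.0011, -0.0003]] yaw -86.14 tiltfix rz -0.06 ry -0.02
pos [ 0.4666 -0.0117  0.4028] grasp [ 0.4664 -0.0118  0.2438] F [-0.72  0.85 -2.07] Mo [ 0.08 -0.11 -0.02] open 0.013569405389483414 6.375
shift [-0.0472 -0.002   0.0096]
6.375 [ 0.4666 -0.0117  0.4028] [ 106.39   89.93 -159.75] [-0.72  0.85 -2.07] 0.013569405389483414
```

View pics/w3.png

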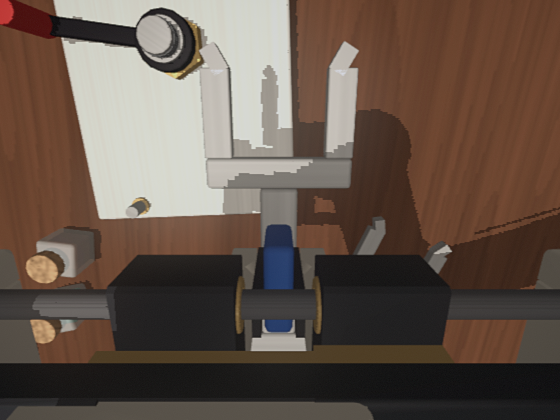

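The wrist view shows the screw top at px (157,33), the brass nut below it, the pin at (138,208) and the deck's near corner at (102,217). The spanner is held straight.

Run:
```python
from fit import *
o,s=pickle.load(open("w3.pkl","rb"));P=cloud(s,o);c=s["color"].astype(int)
def zpl(u,v,z):
    K=s["K"];H=s["hand_eye"];d=np.array([(u-K[0,2])/K[0,0],-(v-K[1,2])/K[1,1],-1])
    M=R.from_euler('xyz',o["orientation"],degrees=True).as_matrix()
    d=M@H[:3,:3]@d;p=M@H[:3,3]+o["tool_pos"];return p+d*(z-p[2])/d[2]
m=(P[...,2]>.114)&(P[...,2]<.126)&(np.hypot(P[...,0]-.561,P[...,1]+.133)<.03)
q=P[m];mc=cv2.minEnclosingCircle((q[:,:2]*1000).astype(np.float32));print("screw",len(q),np.median(q,0),mc)
m=(P[...,2]>.085)&(P[...,2]<.093)&(np.hypot(P[...,0]-.600,P[...,1]-.009)<.03)
q=P[m];print("pin",len(q),q.mean(0),cv2.minEnclosingCircle((q[:,:2]*1000).astype(np.float32)))
# deck edges: left(+x), bottom(+y)
dk=(abs(P[...,2]-.065)<.006)
L=[];
for v in range(60,200,3):
    us=np.where(dk[v,:200])[0]
    if len(us): L.append(P[v,us[0],:2])
B=[]
for u in range(110,225,3):
    vs=np.where(dk[:235,u])[0]
    if len(vs): B.append(P[vs[-1],u,:2])
for n,X in(("left",L),("bot",B)):
    l=cv2.fitLine(np.array(X,np.float32),cv2.DIST_HUBER,0,.001,.001).ravel();print(n,l,np.degrees(np.arctan2(l[1],l[0])))
# spanner in tool frame
M=R.from_euler('xyz',o["orientation"],degrees=True).as_matrix()
T=(P-o["tool_pos"])@M
m=(T[...,2]<-.02)&(T[...,2]>-.13)&(abs(T[...,1])<.06)&(abs(T[...,0]-.187)<.012)&(s["depth"]>.1)
q=T[m];print("sp",len(q),q[:,0].min(),np.percentile(q,[2,50,98],axis=0).round(4))
t=q[(q[:,0]<np.percentile(q[:,0],70))]
for z0 in(-.06,-.075,-.09):
    w=q[abs(q[:,2]-z0)<.003];print(z0,np.sort(w[:,1])[[0,-1]],w[:,1][w[:,1]>0].min() if (w[:,1]>0).any() else 0,w[:,1][w[:,1]<0].max(),np.median(w[:,0]))
```

```text
screw 1240 [ 0.56407218 -0.13442096  0.11974508] ((565.3700561523438, -134.81906127929688), 13.803288459777832)
pin 140 [0.60250686 0.01146215 0.08849411] ((603.0604858398438, 12.077495574951172), 6.127349853515625)
left [ 0.10783023 -0.9941693   0.65403074 -0.03766319] -83.809746
bot [0.99450755 0.10466459 0.5786507  0.02222696] 6.007843
sp 12217 0.17500450561800726 [[ 0.1878 -0.0379 -0.105 ]
 [ 0.1894 -0.001  -0.0576]
 [ 0.1946  0.0355 -0.0219]]
-0.06 [-0.03907203  0.03702428] 0.022677479916006917 -0.02499267523661801 0.1893077708626612
-0.075 [-0.03904125  0.03687653] 0.022690943745856264 -0.02491719235102324 0.18948852464889712
-0.09 [-0.03934474  0.03702738] 0.022700463867207563 -0.02497793017854399 0.1894560036086772
```

```bash
python3 -m inch '[0,-0.04,0.01,0,0,0,0, 0,-0.038,0.01,-3.7,0,0,0, 0,0,0,0,0,0,0, 0.04,0,0,0,0,0,0, 0.04,0,0,0,0,0,0,0,0,0,0,0,0,0]';python3 st.py .5436 .0135 .29; python3 look.py 4
```

```text
clock: 7.18
tool_pos: [0.5438, 0.0142, 0.3213]
orientation: [70.7, 90.0, 169.6]
force: [0.2, -0.5, -0.9]
opening: 0.014
[[-0.0007, -0.9879, -0.1552], [0.0001, -0.1552, 0.9879], [-1.0, 0.0007, 0.0002]] yaw -81.07 tiltfix rz -0.04 ry 0.01
pos [0.5438 0.0142 0.3213] grasp [0.5436 0.0142 0.1623] F [ 0.22 -0.53 -0.94] Mo [ 0.06  0.01 -0.04] open 0.014019500329960624 7.175
shift [ 0.0313  0.0002 -0.0006]
7.175 [0.5438 0.0142 0.3213] [ 70.68  89.96 169.6 ] [ 0.22 -0.53 -0.94] 0.014019500329960624
```

View pics/w4.png

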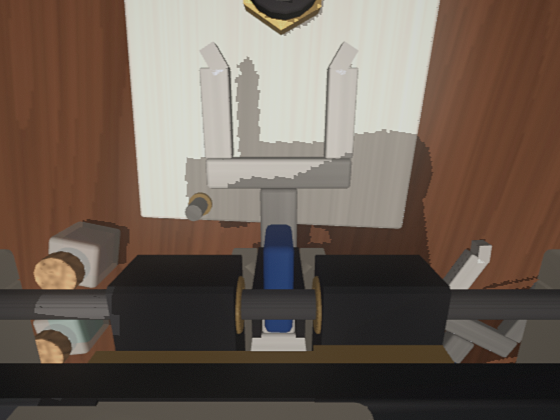

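The nut corner is at px (284,33), centred ahead of the jaw lips at (212,50) and (345,50). The pin is at (198,206). I'll refine the geometry from this view.

Run:
```python
from fit import *
o,s=pickle.load(open("w4.pkl","rb"));P=cloud(s,o)
m=(P[...,2]>.085)&(P[...,2]<.094)&(np.hypot(P[...,0]-.602,P[...,1]-.011)<.02)
q=P[m];mc=cv2.minEnclosingCircle((q[:,:2]*1000).astype(np.float32));print("pin",len(q),q.mean(0),mc)
print("nut corner",[P[v,284].round(4) for v in(26,28,30,31)])
dk=(abs(P[...,2]-.065)<.006)
def line(X):
    l=cv2.fitLine(np.array(X,np.float32),cv2.DIST_HUBER,0,.001,.001).ravel();return l
L=[];Rr=[]
for v in range(20,195,3):
    us=np.where(dk[v])[0]
    L.append(P[v,us[0],:2]);Rr.append(P[v,us[-1],:2])
B=[]
for u in list(range(150,185,2))+list(range(310,395,3)):
    vs=np.where(dk[:235,u])[0]
    if len(vs): B.append(P[vs[-1],u,:2])
ls=[line(x) for x in(L,Rr,B)]
for l in ls: print(l,np.degrees(np.arctan2(l[1],l[0])))
a=np.radians(6.1);ex=np.array([np.cos(a),np.sin(a)]);ey=np.array([-ex[1],ex[0]])
xl=ls[0][2:]@ex;xr=ls[1][2:]@ex;yb=ls[2][2:]@ey
print("axis from deck",((xl+xr)/2*ex+(yb-.156)*ey),"width",xl-xr)
pc=np.array(mc[0])/1000;print("axis from pin",pc-.142*ey-.0535*ex)
```

```text
pin 256 [0.60298982 0.01117097 0.08864617] ((603.3670043945312, 11.678339958190918), 6.109241008758545)
nut corner [array([ 0.5611, -0.1106,  0.0819]), array([ 0.561 , -0.1096,  0.0817]), array([ 0.5609, -0.1099,  0.0751]), array([ 0.5609, -0.1099,  0.072 ])]
[ 0.11011442 -0.9939189   0.65532637 -0.04761147] -83.678085
[ 0.11068206 -0.9938559   0.46026555 -0.07840098] -83.64536
[0.9940391  0.10902401 0.56366533 0.02042322] 6.259057
axis from deck [ 0.56562407 -0.13625576] width 0.19722819354732013
axis from pin [ 0.56525942 -0.13520278]
```

```bash
python3 -m inch '[0.03,0,-0.001,1.1,0,0,0, 0.018,0,0,0,0,0,0, 0,0,0,0,0,0,0]';python3 st.py .5438 .0130 .267
```

```text
clock: 7.6
tool_pos: [0.5472, 0.0139, 0.2812]
orientation: [-86.5, 89.3, 11.6]
force: [0.0, -0.4, -2.1]
opening: 0.0136
[[0.012, -0.99, -0.1406], [0.0025, -0.1406, 0.9901], [-0.9999, -0.0122, 0.0008]] yaw -81.92 tiltfix rz 0.7 ry 0.04
pos [0.5472 0.0139 0.2812] grasp [0.5491 0.0143 0.1222] F [ 0.04 -0.38 -2.15] Mo [0.14 0.   0.01] open 0.013561801812107152 7.6
shift [ 0.0141  0.0037 -0.0005]
```

```bash
python3 -m inch '[0.01,0.0037,-0.0005,0.3,0,0.7,0, 0,0,0,0,0,0,0, 0,0,0,0,0,0,0]';python3 st.py .5438 .0130 .267
```

```text
clock: 7.98
tool_pos: [0.5447, 0.0132, 0.2745]
orientation: [-73.3, 89.7, 24.6]
force: [-0.3, 0.3, -1.9]
opening: 0.0138
[[0.0046, -0.9906, -0.1366], [0.0021, -0.1365, 0.9906], [-1.0, -0.0048, 0.0014]] yaw -82.15 tiltfix rz 0.28 ry 0.08
pos [0.5447 0.0132 0.2745] grasp [0.5454 0.0135 0.1155] F [-0.28  0.26 -1.88] Mo [ 0.11 -0.01 -0.02] open 0.013804071381725335 7.975
shift [ 0.0075  0.0009 -0.0001]
```

```bash
python3 -m inch '[0.008,0.001,0,0,0,0.3,0, 0,0,0,0,0,0,0, 0,0,0,0,0,0,0]';python3 st.py .5438 .0130 .267; python3 look.py 5
```

```text
clock: 8.35
tool_pos: [0.5438, 0.0131, 0.2664]
orientation: [7.7, 89.9, 105.6]
force: [-0.4, 0.3, -2.1]
opening: 0.0139
[[-0.0004, -0.9906, -0.1367], [0.0015, -0.1367, 0.9906], [-1.0, 0.0002, 0.0015]] yaw -82.14 tiltfix rz -0.01 ry 0.09
pos [0.5438 0.0131 0.2664] grasp [0.5437 0.0133 0.1074] F [-0.41  0.31 -2.11] Mo [ 0.04 -0.11 -0.  ] open 0.013887320626585794 8.35
shift [-0.0006 -0.     -0.0001]
8.35 [0.5438 0.0131 0.2664] [  7.72  89.91 105.58] [-0.41  0.31 -2.11] 0.013887320626585794
```

View pics/w5.png

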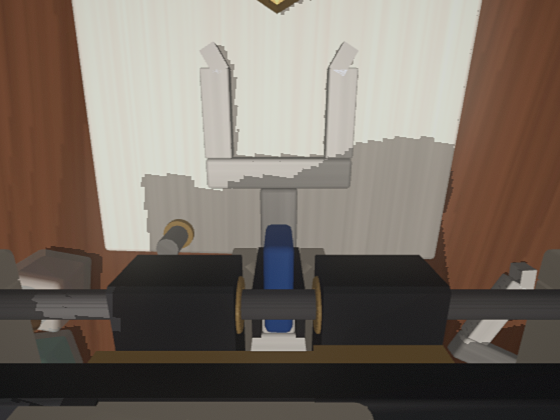

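```bash
python3 -m inch '[0,0,-0.01,0,0,0,0, 0,0,-0.01,0,0,0,0, 0,0,-0.01,0,0,0,0, 0,0,0,0,0,0,0]';python3 st.py .5526 -.0514 .266
```

```text
clock: 8.9
tool_pos: [0.5481, -0.0192, 0.2664]
orientation: [13.6, 89.9, 111.4]
force: [0.0, 0.5, -2.9]
opening: 0.014
[[-0.0005, -0.9907, -0.1363], [0.0014, -0.1363, 0.9907], [-1.0, 0.0003, 0.0014]] yaw -82.16 tiltfix rz -0.02 ry 0.08
pos [ 0.5481 -0.0192  0.2664] grasp [ 0.5481 -0.019   0.1074] F [ 0.04  0.46 -2.87] Mo [ 0.11 -0.07  0.  ] open 0.013963951030590505 8.9
shift [ 0.0004 -0.     -0.0325]
```

```bash
python3 -m inch '[0,0,-0.008,0,0,0,0, 0,0,-0.008,0,0,0,0, 0,0,-0.006,0,0,0,0, 0,0,0,0,0,0,0]';python3 st.py .5526 -.0514 .266; python3 look.py 6
```

```text
clock: 9.4
tool_pos: [0.5514, -0.0427, 0.2664]
orientation: [12.2, 89.9, 110.0]
force: [-0.6, 0.8, -2.7]
opening: 0.0144
[[-0.0005, -0.9907, -0.136], [0.0014, -0.136, 0.9907], [-1.0, 0.0003, 0.0015]] yaw -82.19 tiltfix rz -0.02 ry 0.08
pos [ 0.5514 -0.0427  0.2664] grasp [ 0.5513 -0.0425  0.1074] F [-0.63  0.81 -2.71] Mo [ 0.1  -0.07  0.02] open 0.014373326326641126 9.4
shift [ 0.0003 -0.0001 -0.0088]
9.4 [ 0.5514 -0.0427  0.2664] [ 12.23  89.91 110.05] [-0.63  0.81 -2.71] 0.014373326326641126
```

View pics/w6.png

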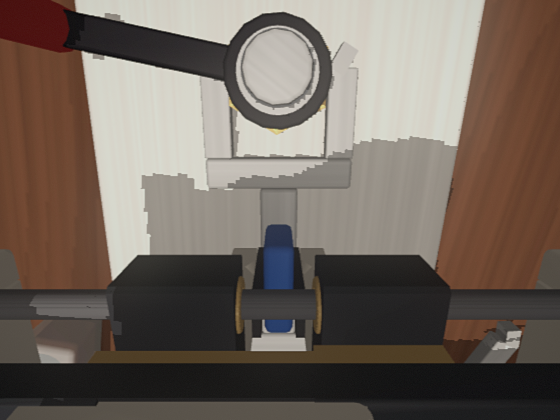

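The jaw is entering the nut cleanly with no contact force. I'll push on to the back wall.

```bash
python3 -m inch '[0,0,-0.004,0,0,0,0, 0,0,-0.003,0,0,0,0, 0,0,0,0,0,0,0]';python3 st.py .5526 -.0514 .266;python3 -m inch '[0,0,-0.0015,0,0,0,0, 0,0,0,0,0,0,0]';python3 st.py .5526 -.0514 .266
```

```text
clock: 9.82
tool_pos: [0.5524, -0.0495, 0.2664]
orientation: [7.3, 89.9, 105.1]
force: [-0.2, -0.9, -2.5]
opening: 0.0136
[[-0.0004, -0.9906, -0.1367], [0.0015, -0.1367, 0.9906], [-1.0, 0.0002, 0.0015]] yaw -82.15 tiltfix rz -0.01 ry 0.09
pos [ 0.5524 -0.0495  0.2664] grasp [ 0.5523 -0.0493  0.1074] F [-0.24 -0.86 -2.45] Mo [ 0.09 -0.09  0.06] open 0.013586850876063485 9.825
shift [ 0.0004  0.     -0.0019]
clock: 10.07
tool_pos: [0.5526, -0.051, 0.2664]
orientation: [9.0, 89.9, 106.9]
force: [0.3, -0.1, -2.3]
opening: 0.0142
[[-0.0005, -0.9906, -0.1368], [0.0015, -0.1368, 0.9906], [-1.0, 0.0002, 0.0015]] yaw -82.14 tiltfix rz -0.01 ry 0.09
pos [ 0.5526 -0.051   0.2664] grasp [ 0.5525 -0.0508  0.1074] F [ 0.25 -0.14 -2.26] Mo [ 0.09 -0.05  0.04] open 0.014175805882072382 10.075
shift [ 0.0004  0.     -0.0004]
```

```bash
python3 -m inch '[0,0,-0.0015,0,0,0,0, 0,0,0,0,0,0,0]';python3 st.py .5526 -.0514 .266|tail -2; python3 -m inch '[0,0,-0.0015,0,0,0,0, 0,0,0,0,0,0,0]';python3 st.py .5526 -.0514 .266|tail -2
```

```text
clock: 10.32
tool_pos: [0.5528, -0.0525, 0.2664]
orientation: [7.9, 89.9, 105.7]
force: [0.3, 0.7, -2.0]
opening: 0.014
pos [ 0.5528 -0.0525  0.2664] grasp [ 0.5527 -0.0523  0.1074] F [ 0.29  0.67 -1.97] Mo [ 0.03 -0.08  0.05] open 0.013978191986881511 10.325
shift [0.0004 0.0001 0.0011]
clock: 10.58
tool_pos: [0.553, -0.0541, 0.2664]
orientation: [5.1, 89.9, 103.0]
force: [-0.4, 0.2, -2.7]
opening: 0.0137
pos [ 0.553  -0.0541  0.2664] grasp [ 0.553  -0.0538  0.1074] F [-0.4   0.23 -2.7 ] Mo [ 0.07 -0.04 -0.01] open 0.013679228293038838 10.575
shift [0.0004 0.0001 0.0027]
```

```bash
python3 look.py 7; python3 -m inch '[0,0,-0.0015,0,0,0,0, 0,0,0,0,0,0,0]';python3 st.py .5526 -.0514 .266|tail -2
```

```text
10.575 [ 0.553  -0.0541  0.2664] [  5.11  89.91 102.99] [-0.4   0.23 -2.7 ] 0.013679228293038838
clock: 10.88
tool_pos: [0.5532, -0.0553, 0.2664]
orientation: [-1.9, 89.9, 96.0]
force: [0.5, 1.0, -1.1]
opening: 0.014
pos [ 0.5532 -0.0553  0.2664] grasp [ 0.5532 -0.0549  0.1074] F [ 0.48  1.02 -1.13] Mo [ 0.75  0.21 -0.04] open 0.013961938837857351 10.875
shift [0.0004 0.0001 0.0039]
```

View pics/w7.png

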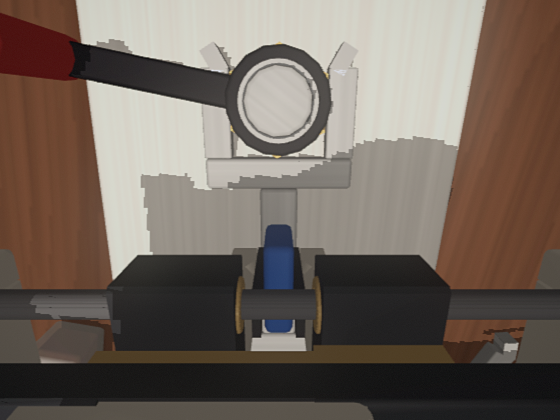

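```bash
python3 -m inch '[0,0,-0.001,0,0,0,0, 0,0,0,0,0,0,0]';python3 st.py .5526 -.0514 .266|tail -2
```

```text
clock: 11.12
tool_pos: [0.5533, -0.0556, 0.2665]
orientation: [-5.9, 89.8, 92.0]
force: [-1.5, 1.0, -0.9]
opening: 0.0137
pos [ 0.5533 -0.0556  0.2665] grasp [ 0.5532 -0.055   0.1075] F [-1.47  1.05 -0.87] Mo [ 0.87  0.36 -0.08] open 0.01366926283175198 11.125
shift [0.0005 0.0001 0.0042]
```

```bash
python3 -m inch '[0,0,0.0007,0,0,0,0, 0.0015,0,0,0,0,0,0, 0.001,0,0,0,0,0,0,0,0,0,0,0,0,0]';python3 st.py .5526 -.0514 .264
```

```text
clock: 11.62
tool_pos: [0.5533, -0.0552, 0.2642]
orientation: [-14.9, 89.8, 83.0]
force: [-1.9, 1.7, 0.7]
opening: 0.0136
[[0.0003, -0.9905, -0.1372], [0.0026, -0.1372, 0.9905], [-1.0, -0.0007, 0.0025]] yaw -82.11 tiltfix rz 0.04 ry 0.15
pos [ 0.5533 -0.0552  0.2642] grasp [ 0.5534 -0.0548  0.1052] F [-1.94  1.68  0.71] Mo [ 0.45  0.38 -0.03] open 0.013646883915272403 11.625
shift [0.0002 0.0002 0.0038]
```

```bash
python3 -m inch '[0.0006,0,0,0,0,0,0, 0,0,0,0,0,0,0.0,0,0,0,0,0,0,0.03,0,0,0,0,0,0,0.03,0,0,0,0,0,0,0.03]';python3 st.py; python3 -m inch '[-0.03,0,0,0,0,0,0.03,-0.05,0,0,0,0,0,0.03,-0.05,0,0,0,0,0,0.03,-0.05,0,0,0,0,0,0.03,0,0,0,0,0,0,0.03]'; python3 look.py 8
```

```text
clock: 12.25
tool_pos: [0.5537, -0.0554, 0.2642]
orientation: [-42.9, 89.8, 55.0]
force: [0.3, 0.0, 0.0]
opening: 0.0294
[[0.0016, -0.9905, -0.1375], [0.0022, -0.1375, 0.9905], [-1.0, -0.0018, 0.002]] yaw -82.1 tiltfix rz 0.11 ry 0.11
pos [ 0.5537 -0.0554  0.2642] grasp [ 0.554  -0.055   0.1052] F [0.33 0.01 0.01] Mo [ 0.05 -0.03 -0.04] open 0.029351886609082823 12.25
clock: 12.88
tool_pos: [0.5537, -0.0562, 0.4492]
orientation: [-9.7, 89.9, 88.2]
force: [0.2, 0.3, 0.4]
opening: 0.03
12.875 [ 0.5537 -0.0562  0.4492] [-9.71 89.94 88.18] [0.21 0.31 0.43] 0.030024790421242252
```

View pics/w8.png

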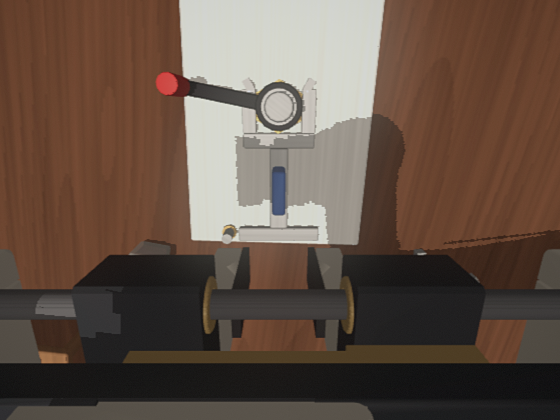

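The spanner is seated on the nut. The crossbar's left end, at px (240,233), is beside the pin at (230,232), and the red post is at (165,85). Next I'll measure the seat and the post.

Run:
```python
from fit import *
o,s=pickle.load(open("w8.pkl","rb"));P=cloud(s,o);c=s["color"].astype(int)
x,q=fit(o,s,[.554,-.051,-1.44],z0=.065)
ax=np.array([.5652,-.1355]);a=np.radians(6.2);ex=np.array([np.cos(a),np.sin(a)]);ey=np.array([-ex[1],ex[0]])
r=(c[...,0]>150)&(c[...,1]<90)&(P[...,2]>.125)&(P[...,2]<.15)
w=P[r];print("post",len(w),w.mean(0).round(4),cv2.minEnclosingCircle((w[:,:2]*1000).astype(np.float32)))
print("lever ang",np.degrees(np.arctan2(*(w.mean(0)[:2]-ax)[::-1])),np.linalg.norm(w.mean(0)[:2]-ax))
L=np.stack([(P[...,:2]-ax)@ex,(P[...,:2]-ax)@ey],-1)
st=(c.min(-1)>120)&(abs(P[...,2]-.0755)<.005)
cb=st&(abs(L[...,1]-.142)<.02)&(abs(L[...,0])<.06)
k=L[cb];print("crossbar",np.percentile(k,[1,50,99],axis=0).round(4)); mr=cv2.minAreaRect((k[abs(k[:,0])<.049]*1000).astype(np.float32));print(mr, np.median(P[cb][:,2]))
hd=st&(abs(L[...,1]-.032)<.006)&(abs(L[...,0])<.045);k=L[hd];print("head",np.percentile(k,[1,50,99],axis=0).round(4),np.median(P[hd][:,2]))
m=(P[...,2]>.114)&(P[...,2]<.126)&(np.hypot(P[...,0]-.561,P[...,1]+.133)<.025)
q=P[m];print("screw",cv2.minEnclosingCircle((q[:,:2]*1000).astype(np.float32)))
m=(P[...,2]>.083)&(P[...,2]<.094)&(np.hypot(P[...,0]-.603,P[...,1]-.012)<.02)
q=P[m];print("pin",q.mean(0),cv2.minEnclosingCircle((q[:,:2]*1000).astype(np.float32)))
print(np.array([(P[v,u]) for u,v in[(215,92),(230,96),(190,88)]]).round(3))
crop(s,160,60,400,250,3,"pics/w8z.png")
```

```text
2878 fit [ 0.5549 -0.0513] -82.93 0.29166345979852804
blue top 4 [ 0.5504 -0.0412  0.1086] [0.009 0.035 0.002]
((549.4796142578125, -48.47083282470703), (35.51244354248047, 8.765588760375977), 83.1714096069336)
post 379 [ 0.6604 -0.1406  0.1369] ((660.523193359375, -140.5471649169922), 9.107632637023926)
lever ang -3.089255220472645 0.09531282315520817
crossbar [[-0.0486  0.1227]
 [-0.0032  0.1394]
 [ 0.0407  0.1491]]
((-3.296722412109375, 135.52127075195312), (91.38529205322266, 26.633689880371094), 1.8787789344787598) 0.07483283153891024
head [[-0.0365  0.0268]
 [-0.0018  0.0325]
 [ 0.036   0.0379]] 0.07492303156066588
screw ((565.4766845703125, -135.00668334960938), 13.686935424804688)
pin [0.60302285 0.01090641 0.08857182] ((603.4259033203125, 11.561477661132812), 6.074944496154785)
[[ 0.627 -0.14   0.098]
 [ 0.613 -0.138  0.097]
 [ 0.651 -0.14   0.098]]
```

View pics/w8z.png

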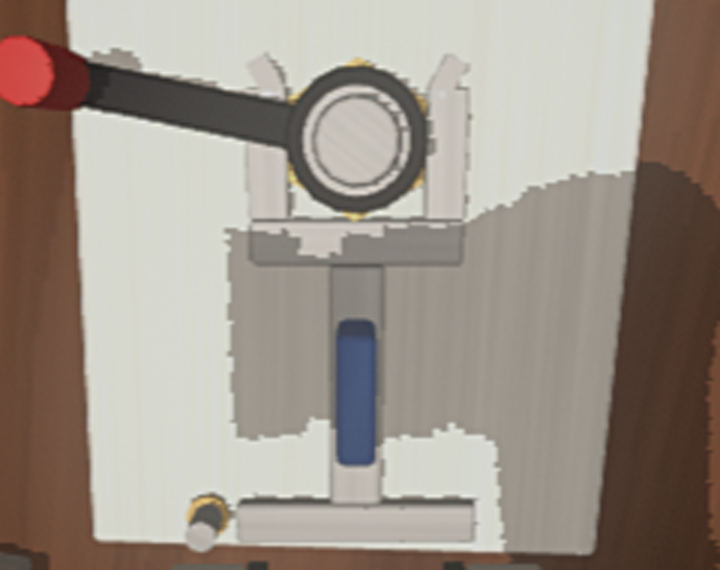

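The spanner is flat (top at z 0.075), fully seated, and the pin gap is about 6 mm, or 2.5° of play. Now the lever: I'll straddle the post from above.

```bash
python3 -m inch '[0,-0.0313,-0.0328,0,0,0,0.04,0,-0.0313,-0.0328,0,0,0,0.04,0,-0.0313,-0.0328,0,0,0,0.04,0,0,0,-9.9,0,0,0.04,0,0,0,-9.9,0,0,0.04,0,0,0,-9.9,0,0,0.04,0,0,0,-9.9,0,0,0.04,0,0,0,-9.9,0,0,0.04,0,0,0,-9.9,0,0,0.04,0,0,0,-9.9,0,0,0.04,0,0,0,-9.9,0,0,0.04,0,0,0,0,0,0,0.04]';python3 st.py .6604 -.1406 .35
```

```text
clock: 14.42
tool_pos: [0.6616, -0.1435, 0.424]
orientation: [-6.1, 88.1, 173.4]
force: [-0.2, -1.9, 0.3]
opening: 0.0401
[[-0.0323, -0.0092, -0.9994], [0.0037, -1.0, 0.0091], [-0.9995, -0.0034, 0.0324]] yaw -0.52 tiltfix rz 0.2 ry 1.85
pos [ 0.6616 -0.1435  0.424 ] grasp [ 0.6565 -0.1429  0.2651] F [-0.17 -1.89  0.35] Mo [-0.02 -0.16 -0.02] open 0.04012055822194976 14.425
shift [ 0.074  -0.0026 -0.0012]
```

```bash
python3 -m inch '[0.03,-0.0026,-0.0012,2.6,1.85,0.2,0.04,0.03,0,0,0,0,0,0.04,0,0,0,0,0,0,0.04,0,0,0,0,0,0,0.04]';python3 st.py .6604 -.1406 .3;python3 look.py 9
```

```text
clock: 14.92
tool_pos: [0.6618, -0.1409, 0.3611]
orientation: [43.0, 89.9, -141.1]
force: [-0.3, -0.0, 1.3]
opening: 0.0402
[[-0.0017, -0.0709, -0.9975], [-0.0013, -0.9975, 0.0709], [-1.0, 0.0015, 0.0016]] yaw -4.07 tiltfix rz -0.08 ry 0.09
pos [ 0.6618 -0.1409  0.3611] grasp [ 0.6616 -0.1411  0.2021] F [-0.28 -0.02  1.27] Mo [-0.03 -0.12  0.09] open 0.040198478438581944 14.925
shift [ 0.0611 -0.0003  0.0014]
14.925 [ 0.6618 -0.1409  0.3611] [  43.     89.88 -141.07] [-0.28 -0.02  1.27] 0.040198478438581944
```

View pics/w9.png

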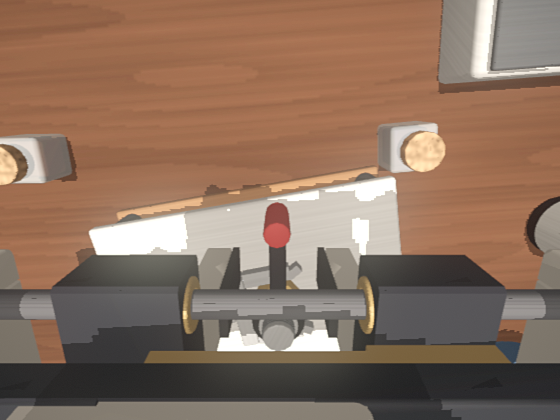

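The post is centred between the open fingers at px (277,225), so I'll descend.

```bash
python3 -m inch '[0.03,0,0.001,-0.7,0,0,0.04,0.03,0,0,0,0,0,0.04,0,0,0,0,0,0,0.04]';python3 st.py .6604 -.1406 .286
```

```text
clock: 15.35
tool_pos: [0.6621, -0.1411, 0.3043]
orientation: [167.5, 89.7, -16.0]
force: [-0.7, -0.2, 0.9]
opening: 0.04
[[0.0048, -0.0606, -0.9982], [-0.0014, -0.9982, 0.0606], [-1.0, 0.0011, -0.0049]] yaw -3.47 tiltfix rz -0.06 ry -0.28
pos [ 0.6621 -0.1411  0.3043] grasp [ 0.6629 -0.1413  0.1453] F [-0.67 -0.16  0.87] Mo [-0.04  0.04  0.01] open 0.04004645936245569 15.35
shift [ 0.0182 -0.0004  0.0018]
```

```bash
python3 -m inch '[0.018,0,0.0018,0,-0.3,0,0.03,0,0,0,0,0,0,0.03,0,0,0,0,0,0,0.03]';python3 st.py .6604 -.1406 .286
cat > ring.py <<'E'
from h import *
from plant import ctrl
o=ctrl.get_obs();M=R.from_euler('xyz',o["orientation"],degrees=True).as_matrix()
g=(o["tool_pos"]+.150*M[:,0]);d=g[:2]-[.5653,-.1353]
th=np.degrees(np.arctan2(d[1],d[0]));r=np.linalg.norm(d)
t=np.radians(th);tang=np.array([np.sin(t),-np.cos(t),0]);rad=np.array([np.cos(t),np.sin(t),0])
print(f"clk {o['clock']} ang {th:.2f} r {r:.4f} z {o['tool_pos'][2]:.4f} yaw {np.degrees(np.arctan2(-M[1,2],-M[0,2])):.2f} rz {np.degrees(-M[2,1]):.2f} ry {np.degrees(M[2,2]):.2f} Ft {o['force']@tang:.2f} Fr {o['force']@rad:.2f} Fz {o['force'][2]:.2f} mom {o['moment'].round(2)}")
E
python3 ring.py
```

```text
clock: 15.72
tool_pos: [0.6618, -0.1411, 0.2899]
orientation: [165.0, 89.7, -18.5]
force: [-0.4, -0.2, 1.0]
opening: 0.0299
[[0.005, -0.0608, -0.9981], [-0.0017, -0.9981, 0.0608], [-1.0, 0.0014, -0.0051]] yaw -3.49 tiltfix rz -0.08 ry -0.29
pos [ 0.6618 -0.1411  0.2899] grasp [ 0.6626 -0.1414  0.1309] F [-0.36 -0.24  1.04] Mo [-0.05  0.02 -0.01] open 0.02990592376955178 15.725
shift [ 0.0039 -0.0004  0.0015]
clk 15.725 ang -3.56 r 0.0974 z 0.2899 yaw -3.49 rz -0.08 ry -0.29 Ft 0.26 Fr -0.35 Fz 1.04 mom [-0.05  0.02 -0.01]
```

```bash
python3 -m inch '[0.0005,0.0083,0.001,5,0,0,0.03,0,0.0083,0.0005,5,0,0,0.03,0,0.0083,0.0004,5,0,0,0.03,0,0.0083,0.0004,5,0,0,0.03,0,0,0,0,0,0,0.03]';python3 ring.py
```

```text
clock: 16.35
tool_pos: [0.6542, -0.1736, 0.2941]
orientation: [-164.7, 89.3, -8.7]
force: [-1.1, -0.4, -0.3]
opening: 0.0301
clk 16.35 ang -23.06 r 0.0984 z 0.2941 yaw -24.03 rz 0.17 ry -0.63 Ft 0.85 Fr -0.84 Fz -0.32 mom [ 0.02  0.04 -0.07]
```

```bash
python3 -m inch '[0.003,0.008,0.002,4.5,-0.6,0.2,0.03,0.001,0.0083,0.001,5,0,0,0.03,0.001,0.0083,0.0004,5,0,0,0.03,0,0,0,0,0,0,0.03]';python3 ring.py; python3 look.py 10
```

```text
clock: 16.85
tool_pos: [0.6406, -0.1929, 0.2917]
orientation: [-147.7, 89.7, -6.0]
force: [-0.3, 0.6, -0.6]
opening: 0.0302
clk 16.85 ang -37.21 r 0.0954 z 0.2917 yaw -38.35 rz 0.14 ry -0.22 Ft -0.26 Fr -0.60 Fz -0.60 mom [ 0.05  0.06 -0.  ]
16.85 [ 0.6406 -0.1929  0.2917] [-147.7    89.74   -6.05] [-0.32  0.58 -0.6 ] 0.030183999777337923
```

View pics/w10.png

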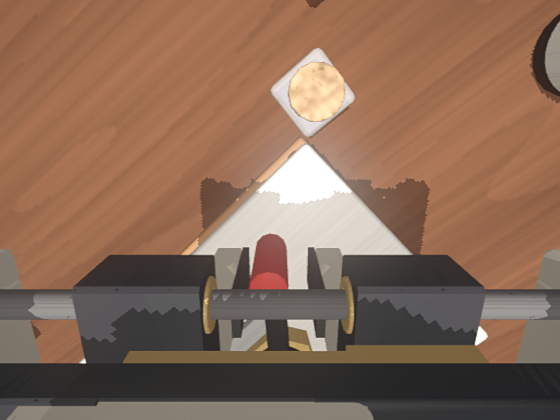

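The post follows the left finger, at px (268,265), with no load yet. I'll go on in smaller steps.

```bash
for i in 1; do python3 -m inch '[0.001,0.005,0.0002,3,-0.2,0.1,0.03,0,0.005,0.0002,3,0,0,0.03,0,0,0,0,0,0,0.03]'>/dev/null;python3 ring.py;done; python3 -m inch '[0.0005,0.005,0.0002,3,0,0,0.03,0,0.005,0.0002,3,0,0,0.03,0,0,0,0,0,0,0.03]'>/dev/null;python3 ring.py
```

```text
clk 17.275 ang -42.07 r 0.0949 z 0.2918 yaw -43.85 rz 0.13 ry -0.12 Ft -0.67 Fr 0.25 Fz 0.67 mom [0.03 0.01 0.02]
clk 17.65 ang -47.11 r 0.0946 z 0.2918 yaw -49.42 rz 0.20 ry -0.17 Ft -0.18 Fr 0.41 Fz 0.45 mom [0.06 0.   0.05]
```

```bash
python3 -m inch '[0.0005,0.006,0.0003,3,0,0,0.03,0.0005,0.006,0.0003,3,0,0,0.03,0,0,0,0,0,0,0.03]'>/dev/null;python3 ring.py;python3 -m inch '[0.0005,0.006,0.0003,3,0,0.2,0.03,0.0005,0.006,0.0003,3,0,0,0.03,0,0,0,0,0,0,0.03]'>/dev/null;python3 ring.py
```

```text
clk 18.025 ang -53.40 r 0.0942 z 0.2913 yaw -54.99 rz 0.28 ry -0.22 Ft 0.25 Fr 0.48 Fz 0.81 mom [ 0.02  0.01 -0.05]
clk 18.4 ang -60.06 r 0.0938 z 0.2906 yaw -60.57 rz 0.15 ry -0.26 Ft 0.29 Fr 0.05 Fz 0.12 mom [ 0.02 -0.03 -0.  ]
```

```bash
python3 -m inch '[0.0005,0.005,0,2.5,-0.2,0.1,0.03,0.0003,0.005,0,3,0,0,0.03,0,0,0,0,0,0,0.03]'>/dev/null;python3 ring.py;python3 -m inch '[0.0005,0.005,0,2.5,0,0,0.03,0.0003,0.005,0,3,0,0,0.03,0,0,0,0,0,0,0.03]'>/dev/null;python3 ring.py; python3 look.py 11
```

```text
clk 18.775 ang -66.07 r 0.0934 z 0.2898 yaw -66.09 rz 0.07 ry -0.04 Ft 0.98 Fr 0.29 Fz 0.68 mom [ 0.07  0.01 -0.  ]
clk 19.15 ang -71.59 r 0.0937 z 0.2893 yaw -71.47 rz 0.14 ry -0.05 Ft 0.93 Fr 0.34 Fz -0.01 mom [0.01 0.   0.03]
19.15 [ 0.5945 -0.2242  0.2893] [-110.63   89.85   -2.1 ] [-0.78 -0.62 -0.01] 0.030473057647958227
```

View pics/w11.png

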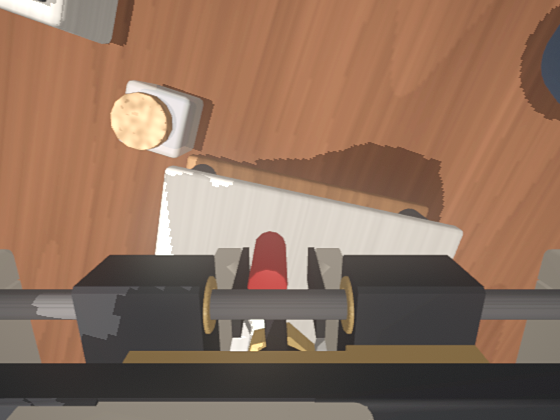

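```bash
python3 -m inch '[0.0003,0.0045,0,2.5,0,0,0.03,0.0003,0.0045,0,2.5,0,0,0.03,0,0,0,0,0,0,0.03]'>/dev/null;python3 ring.py;python3 -m inch '[0.0003,0.0045,0,2.5,0,0,0.03,0,0.0045,0,2.5,0,0,0.03,0,0,0,0,0,0,0.03]'>/dev/null;python3 ring.py
```

```text
clk 19.575 ang -75.65 r 0.0937 z 0.2891 yaw -76.21 rz 0.31 ry -0.08 Ft -0.48 Fr -0.30 Fz 0.29 mom [ 0.05  0.08 -0.02]
clk 19.95 ang -79.77 r 0.0936 z 0.2890 yaw -80.92 rz 0.48 ry -0.08 Ft -0.60 Fr -0.54 Fz -0.19 mom [ 0.1  -0.08  0.01]
```

```bash
for k in 1; do python3 -m inch '[0,0.0045,0,2.5,0,0,0.03,0,0.0045,0,2.5,0,0,0.03,0,0,0,0,0,0,0.03]'>/dev/null;python3 ring.py;done; python3 look.py 12
python3 - <<'E'
from plant import ctrl
import pickle,cv2
s=ctrl.snapshot("top");pickle.dump(s,open("top12.pkl","wb"));cv2.imwrite("pics/top12.png",cv2.resize(s["color"][150:260,260:400,::-1],None,fx=5,fy=5,interpolation=2))
E
```

```text
clk 20.325 ang -84.02 r 0.0935 z 0.2891 yaw -85.61 rz 0.61 ry -0.06 Ft -1.08 Fr -0.65 Fz -0.82 mom [ 0.14 -0.26  0.03]
20.325 [ 0.5734 -0.2283  0.2891] [-96.03  89.39  -1.64] [ 1.    0.76 -0.82] 0.030172989161700057
```

View pics/w12.png

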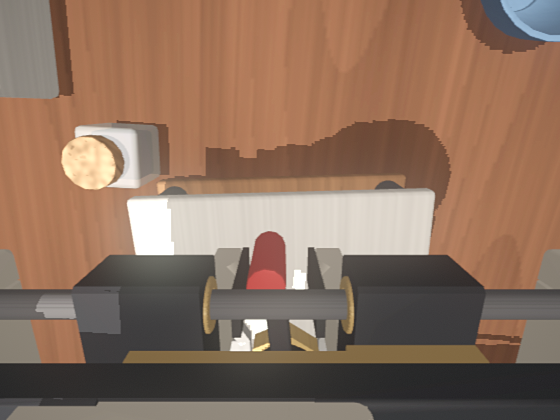

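View pics/top12.png

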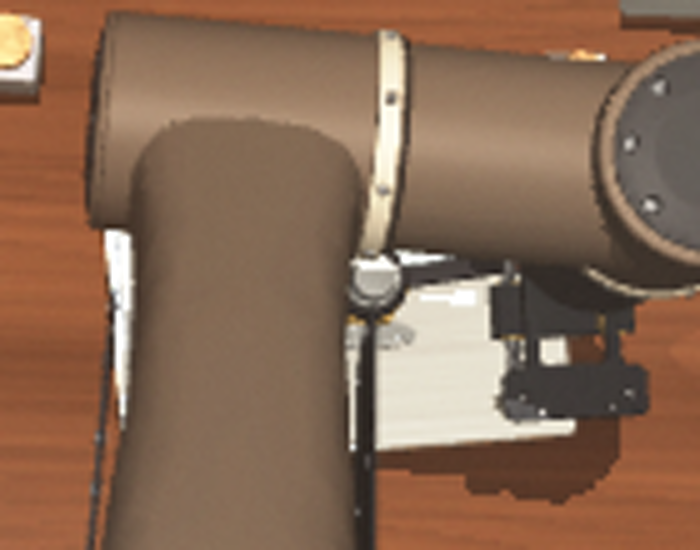

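```bash
for k in 1; do python3 -m inch '[0,0.0045,0.0001,2,0,0.3,0.03,0,0.0045,0,2,0,0,0.03,0,0,0,0,0,0,0.03]'>/dev/null;python3 ring.py;done;  python3 -m inch '[0,0.0045,0.0001,2,0,0.2,0.03,0,0.0045,0,2,0,0,0.03,0,0,0,0,0,0,0.03]'>/dev/null;python3 ring.py
```

```text
clk 20.8 ang -89.54 r 0.0938 z 0.2892 yaw -89.78 rz 0.41 ry -0.08 Ft -2.29 Fr 0.27 Fz -0.58 mom [ 0.09 -0.97 -0.02]
clk 21.175 ang -95.54 r 0.0943 z 0.2893 yaw -94.06 rz 0.25 ry -0.08 Ft -3.50 Fr -0.12 Fz -2.58 mom [-0.16 -1.32  0.01]
```

```bash
for k in 1; do python3 -m inch '[0,0.004,0.0001,2.5,0,0.2,0.03,0,0.004,0,2.5,0,0,0.03,0,0,0,0,0,0,0.03]'>/dev/null;python3 ring.py;done;  python3 -m inch '[0,0.004,0.0001,2.5,0,0.2,0.03,0,0.003,0,2,0,0,0.03,0,0,0,0,0,0,0.03]'>/dev/null;python3 ring.py; python3 look.py 13
```

```text
clk 21.55 ang -100.71 r 0.0944 z 0.2891 yaw -99.16 rz 0.07 ry -0.06 Ft -3.99 Fr 0.58 Fz -2.10 mom [-0.16 -1.3  -0.04]
clk 21.925 ang -104.93 r 0.0944 z 0.2891 yaw -103.60 rz -0.08 ry -0.05 Ft -4.32 Fr -0.89 Fz -2.29 mom [-0.14 -1.47  0.03]
21.925 [ 0.5412 -0.2265  0.2891] [ 123.76   89.91 -159.85] [ 4.4  -0.25 -2.29] 0.029852878072660436
```

View pics/w13.png

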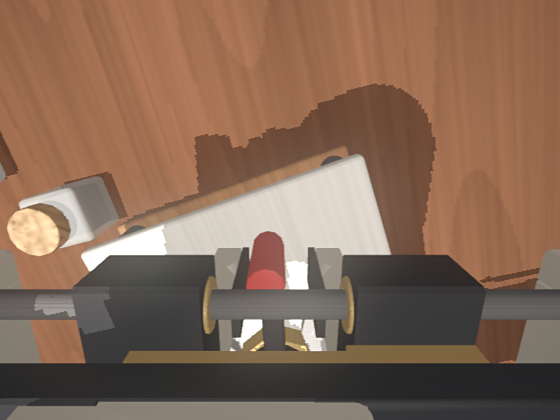

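```bash
for k in 1; do python3 -m inch '[0,0.004,0.0001,2.5,0,0,0.03,0,0,0,0,0,0,0.03]'>/dev/null;python3 ring.py;done;  python3 -m inch '[0,0.004,0.0001,2.5,0,0,0.03,0,0,0,0,0,0,0.03]'>/dev/null;python3 ring.py
```

```text
clk 22.225 ang -106.37 r 0.0942 z 0.2894 yaw -106.01 rz 0.08 ry -0.04 Ft -4.54 Fr 0.03 Fz -3.43 mom [-0.2  -1.79  0.02]
clk 22.475 ang -106.94 r 0.0935 z 0.2899 yaw -108.41 rz 0.41 ry 0.00 Ft -5.47 Fr 0.54 Fz -5.10 mom [-0.51 -1.95 -0.02]
```

```bash
python3 -m inch '[0,0.003,0.0001,2,0,0,0.03,0,0,0,0,0,0,0.03]'>/dev/null;python3 ring.py;  python3 -m inch '[0,0.003,0.0001,2,0,0,0.03,0,0,0,0,0,0,0.03]'>/dev/null;python3 ring.py
```

```text
clk 22.725 ang -107.05 r 0.0930 z 0.2904 yaw -110.31 rz 0.69 ry 0.05 Ft -6.22 Fr 1.16 Fz -5.25 mom [-0.77 -1.97  0.03]
clk 22.975 ang -107.11 r 0.0925 z 0.2908 yaw -112.20 rz 0.97 ry 0.10 Ft -6.01 Fr 0.75 Fz -5.88 mom [-0.79 -1.96  0.01]
```

```bash
python3 -m inch '[0.0005,0.005,-0.0005,-1,0,0.4,0.03,0,0.002,0,0,0,0,0.03]'>/dev/null;python3 ring.py;python3 -m inch '[0,0.006,0,-1,0,0.4,0.03]'>/dev/null;python3 ring.py
```

```text
clk 23.225 ang -108.41 r 0.0926 z 0.2920 yaw -110.95 rz 1.21 ry 0.09 Ft -11.46 Fr 0.86 Fz -8.68 mom [-1.63 -3.58 -0.04]
clk 23.35 ang -110.06 r 0.0925 z 0.2930 yaw -109.79 rz 1.27 ry 0.06 Ft -21.95 Fr 4.92 Fz -11.78 mom [-4.54 -6.56 -0.12]
```

```bash
python3 -m inch '[0,-0.005,0,0,0,0,0.03,0,-0.003,0,0,0,0,0.03,0,0,0,0,0,0,0.03]';python3 ring.py
```

```text
clock: 23.72
tool_pos: [0.537, -0.2245, 0.2929]
orientation: [-91.3, 88.9, -21.0]
force: [-1.1, 0.8, 0.6]
opening: 0.0299
clk 23.725 ang -105.88 r 0.0938 z 0.2929 yaw -109.69 rz 1.07 ry -0.02 Ft 1.29 Fr -0.46 Fz 0.64 mom [ 0.11 -0.06  0.02]
```

It came up firm against the hard stop: no movement, with the force at 11 N and then briefly 22 N. I've backed off, and now I'll lift clear and check.

```bash
python3 -m inch '[0,0,0,0,0,1,0.034,-0.03,0,0,0,0,0,0.034,-0.04,0,0,0,0,0,0.034,-0.05,0,0,0,0,0,0.034,-0.05,0,0,0,0,0,0.034,0,0,0,0,0,0,0.034]';python3 look.py 14
```

```text
clock: 24.48
tool_pos: [0.5359, -0.2242, 0.4671]
orientation: [99.7, 89.5, 170.1]
force: [0.1, 0.4, -0.9]
opening: 0.0342
24.475 [ 0.5359 -0.2242  0.4671] [ 99.7   89.51 170.08] [ 0.14  0.43 -0.94] 0.03418226005183047
```

View pics/w14.png

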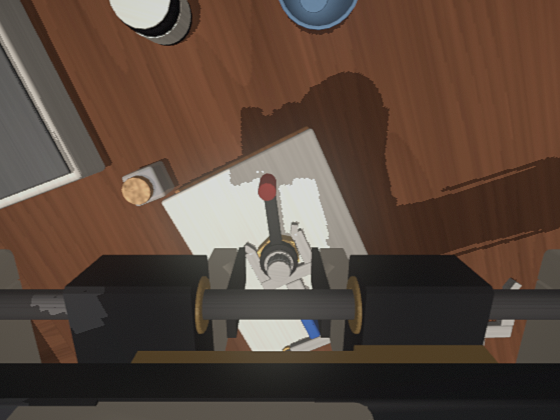

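```bash
python3 -m inch '[0,0,0.05,0,0,0,0.034,0,0,0.05,0,0,0,0.034,0,0,0.05,0,0,0,0.034,0,0.02,0.03,0,0,0,0.034,0,0,0,-9,0,0,0.034,0,0,0,-9,0,0,0.034,0,0,0,-7,0,0,0.034,0,0,0,0,0,0,0.034]';python3 look.py 15;python3 - <<'E'
from fit import *
o,s=pickle.load(open("w15.pkl","rb"));P=cloud(s,o);c=s["color"].astype(int)
x,q=fit(o,s,[.554,-.051,-1.45],z0=.065)
ax=np.array([.5652,-.1355]);a=np.radians(6.2);ex=np.array([np.cos(a),np.sin(a)]);ey=np.array([-ex[1],ex[0]])
r=(c[...,0]>130)&(c[...,1]<90)&(P[...,2]>.122)&(P[...,2]<.15)
w=P[r];print("post",w.mean(0).round(4),np.degrees(np.arctan2(*(w.mean(0)[:2]-ax)[::-1])))
L=np.stack([(P[...,:2]-ax)@ex,(P[...,:2]-ax)@ey],-1)
st=(c.min(-1)>120)&(abs(P[...,2]-.0755)<.005)
cb=st&(abs(L[...,1]-.142)<.02)&(abs(L[...,0])<.06);k=L[cb];print(len(k),np.percentile(k,[1,50,99],axis=0).round(4) if len(k) else 0,np.median(P[cb][:,2]))
hd=st&(abs(L[...,1]-.032)<.006)&(abs(L[...,0])<.045);k=L[hd];print("head",np.percentile(k,[1,50,99],axis=0).round(4),np.median(P[hd][:,2]))
E
```

```text
clock: 25.52
tool_pos: [0.5749, -0.0413, 0.4528]
orientation: [79.8, 87.9, 175.9]
force: [-0.3, 0.4, -0.3]
opening: 0.034
25.525 [ 0.5749 -0.0413  0.4528] [ 79.84  87.93 175.87] [-0.28  0.37 -0.34] 0.033992345394607
3360 fit [ 0.5596 -0.05  ] -85.98 0.19101844295787535
blue top 192 [ 0.5558 -0.0495  0.1089] [0.012 0.042 0.004]
((557.1971435546875, -51.85251235961914), (10.017992973327637, 41.80430603027344), 6.146783351898193)
post [nan nan nan] nan
985 [[-0.0368  0.1228]
 [ 0.0068  0.1389]
 [ 0.0461  0.1483]] 0.07486829505663295
head [[-0.0365  0.0266]
 [ 0.0015  0.0326]
 [ 0.0382  0.0379]] 0.07488796791678132<stdin>:6: RuntimeWarning: Mean of empty slice.
  ret = um.true_divide(
```

View pics/w15.png

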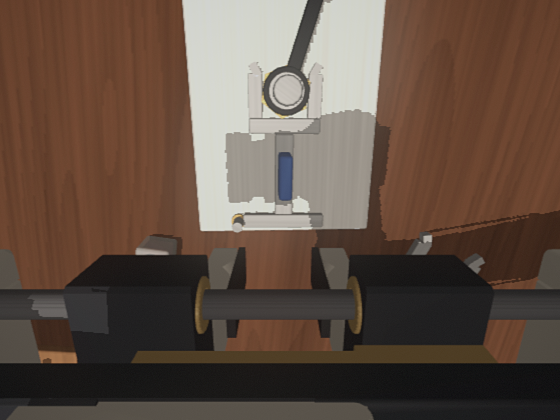

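The crossbar now bears on the pin (px 238,220). The spanner is still flat and seated, and the lever has stayed where I left it. Handing in.

```bash
python3 -c "
from plant import ctrl
print(ctrl.close_job(), ctrl.get_obs()['clock'])"
```

```text
the job is handed in; nothing more can be done
the job is handed in; nothing more can be done
```

The job is handed in. The smaller blue-gripped spanner is fitted on the brass nut and the jam lever is turned clockwise to its hard stop. It took about 26 s of the 64 s allowed, and the robot was clear of everything at the end.

**Spanner:** I slid it onto the nut until I felt the back wall, lowered it flat on the deck and let go before touching the lever. The last wrist picture shows it still flat, with its top at z ≈ 0.075 m, fully seated, and its crossbar end against the stop pin. It turned about 3° while the pin took up the load.

**Lever:** It bit at about 3.5 N, rose to about 5 N over roughly 25°, then stopped dead.

**Checks that fell short:**
- **Force:** The last push overshot the 8–15 N that means tight. It read about 11 N, then briefly 22 N, below the 25 N damage limit, and I backed off at once.
- **Brass nut angle:** I did not measure it directly. I take it to be within limits from the spanner's small turn.
- **Post position:** The final check could not locate the post because it was out of view, but the lever arm was visible where I left it.
- **Bystanders:** I did not measure them again. None was touched that I know of.

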